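Roll the leg blank to the marking line

ROBOT

A 7-joint arm with a two-finger parallel gripper is mounted at the origin on the work surface. World frame = base frame: x ahead of the robot, y to its left, z up, the work surface at z = 0. Lengths are in m, angles in rad, forces in N, time in s.
With the tool pointing down it reaches from about 0.425 to 0.925 m from the base axis. Payload 6.8 kg.
Tool frame: the origin (TCP) lies at the very end of the fingers, on their centre line; the grasp point (between the pads) lies 19 mm behind it; z points along the fingers, y is the line along which they close (so a half turn about z gives the same grasp; the last joint's range is limited). The gripper opens to 85 mm and grips with 20 to 120 N. Pads are 22 mm wide; open, the fingers measure 114 mm over their backs; the gripper's body (76 mm by 85 mm) begins 54 mm behind the grasp point. The pads swing forward as they close: fully open they stand 13 mm farther back than shut.
Start: joints at [1.169, 0.477, 0.022, 1.555, -0.011, 1.109, -0.083], TCP at [0.195, -0.646, 0.231] pointing down, gripper open.
Joint ranges: [-2.96, 2.96], [-0.34, 2.1], [-1.41, 1.46], [0.24, 2.44], [-1.37, 4.51], [0.17, 1.92], [-2.96, 2.96]. Speed limits (rad/s): [2.39, 2.39, 3.14, 3.14, 3.14, 3.14, 3.14].

INTERFACE

Orientations are given as a unit quaternion [w, x, y, z].
In Python, from station import get_obs, read_camera, hand_in gives the robot as it stands.
- The arm moves only by the tool arm_command, never from a script. Its argument "commands" is one flat list of numbers, 7 for each row, row after row: the shift along the tool's x, y, z in m, then the turn, a rotation vector about the tool's x, y, z in degrees, then the opening, from 0 (shut) to 1 (fully open). In form: [tx, ty, tz, rx, ry, rz, fingers, tx, ty, tz, rx, ry, rz, fingers, ...]. A call has 1 to 8 rows; each row is the pose to reach, as a shift and turn from the pose commanded when the call began, along the tool's axes at that moment; what a row does not reach only later rows make up. A row lasts 1/10 s, in which the tool goes at most 50 mm and 8.59 degrees, less where a joint would pass 70% of its speed; a pose out of reach is approached as far as the arm can. A call with a gripper value outside its range is refused whole. The fingers move at their own pace and stop on an object; "force" is the grip in N (left out, the last holds). Time passes only in rows, so rows that repeat a pose let the fingers close. It gives the time, the measured TCP pose, the force, the opening and the grip force at its end, in the units of the state.
- get_obs(): the state, without advancing time (a new reading comes with each control period).
- read_camera(name): name is "scene" or "side" or "wrist"; returns a dict with "img" (400x640x3 uint8, red, green, blue), "camera_matrix" (3x3 intrinsics, pixels), "pose" (4x4, takes a point from camera to world coordinates). Camera axes: x right, y down, z forward; pixel columns grow to the right and rows downward; lengths in m; the calibration is good to about 2 mm. The wrist camera is an equidistant fisheye: a pixel r from the principal point sees the ray r / f radians off the axis. A picture is of the moment at which its call begins. There is no depth.
- hand_in(): hands the job in; it is judged then, once.
The state is a dict: "t": time; "q": joint angles; "joint_vel": joint speeds; "joint_torque": joint torques, N m; "eef_pos": TCP position; "tool_rot": TCP orientation; "contact_force": force on the tool from outside, world axes, zero at the start; "torque": the same for the moment, N m; "gripper_width": opening from 0.0 (shut) to 1.0 (fully open); "grasp_force": force on a finger pad.
Only numpy, scipy, OpenCV 4.12 (cv2) and the standard library are available. Lean on these libraries where they do the work, as an engineer would, in place of code of your own. Each camera call takes 0.05 s, during which the arm holds its last target. There are 200 camera calls.

TASK

The round chair-leg blank lies at one end of the rolling board and has to be marked at the line. Roll it over the board (do not slide it) by pushing with the fingertips on its upper half, until it comes to rest squared up to the dark line that runs between the two index blocks, its middle over the line. Never push from low down at its side, never lift it, and leave everything else standing or lying where it is.

Things in the scene. Friction and masses are not known exactly. Their poses are not given: they have to be found in the camera images.
- blank: solid round chair-leg blank of pale wood, diameter 60 mm, length 150 mm, about 0.3 kg, lying near one end cleat of the rolling board. Origin in its middle, on its axis (42 mm above the table); x along its axis, y and z turn as it rolls (z up at the start). It rolls without sliding when its top is stroked: a fingertip stuck to its top travels twice as far as the blank. A little rolling resistance stops it
- board: fixed plywood rolling board lying on the table, 240 (x) x 340 (y) x 12 mm thick, with a dark wooden cleat 20 wide, 25 high above the board across each end (inner faces at y = +-150). Origin at the centre of its underside; y is the rolling direction, z up
- line: dark inlaid line, 3 mm wide, flat across the board, parallel to its x axis, with a small dark index block (16 x 26, 12 high above the board) at each end, at x = +-110, leaving 204 free between them. Fixed. Origin on the middle of the line at the board's top surface (12 above the table); x along the line, y across it (the rolling direction), z up
- offcut: short round offcut of the same pale wood standing upright on the rolling board, at the end away from the blank; diameter 44 mm, height 55 mm; origin at the centre of its underside. Leave it alone
- stone: grey sharpening stone 50 x 150 x 25 mm lying on the table; origin at the centre of its underside. Leave alone
- glue: amber glue bottle, diameter 60 mm, height 150 mm, standing on the table; origin at the centre of its underside. Leave alone
- hammer: hammer lying on the table; origin under it. Leave alone
- driver: screwdriver with a wooden handle lying on the table; origin under it. Leave alone
- square: try square lying on the table: dark wooden stock 20 x 110 x 16, steel blade 150 x 30 mm; origin under the stock's centre. Leave alone
- tallpeg: thin wooden peg standing on the table, diameter 28 mm, height 90 mm; origin at the centre of its underside. Leave alone
Mind the look-alikes: they are no part of the job. What is shaped like the blank but blue or red is not meant.

How it is judged:
By the outcome, as a careful person would: the job done as asked, in the order asked, and still so for the second after the job is handed in, with the robot touching nothing.
It also fails if it takes over 48 s, if anything falls off the work surface, if the arm or the gripper's body presses on something with over 40 N, if the wrist force passes 120 N, or if a joint passes its speed limit or range.

## Working session

There is one attempt and no reset: what is moved stays moved. The work goes in short steps, Python scripts to look and compute and a tool call to move; the robot and the scene stay as the last step left them, time stands still between calls to the robot, and variables do not carry over. Pictures are saved under pics/ and viewed, at most 10 in all, crops included, and the job is handed in when it is done.

Besides the shell and the picture viewer there is one more tool, called as name(argument=value, ...), one argument or row to a line, values as JSON. arm_command: Moves the arm, as the interface text tells. Its arguments: {"type":"object","properties":{"commands":{"type":"array","items":{"type":"number"}},"force":{"type":"number"}},"required":["commands"]}

```bash
mkdir -p pics
cat > h.py <<'E'
import numpy as np, cv2
from station import get_obs, read_camera, hand_in
def snap(n,f=None):
    c=read_camera(n)
    if f: cv2.imwrite('pics/'+f,c['img'][:,:,::-1])
    return c
def ray(c,u,v):
    K=c['camera_matrix'];d=np.array([(u-K[0,2])/K[0,0],(v-K[1,2])/K[1,1],1.]);T=c['pose']
    return T[:3,3],T[:3,:3]@d
def onz(c,u,v,z):
    o,d=ray(c,u,v);return o+d*(z-o[2])/d[2]
def proj(c,p):
    T=c['pose'];q=T[:3,:3].T@(np.asarray(p)-T[:3,3]);K=c['camera_matrix'];q=K@q;return q[:2]/q[2]
E
python3 - <<'E'
from h import *
for n in('scene','side'):
    c=snap(n,n+'1.png');print(n,c['camera_matrix'].round(1).tolist(),c['pose'].round(3).tolist())
o=get_obs();print(o['t'],o['eef_pos'],o['tool_rot'])
E
```

```text
scene [[364.8, 0.0, 322.9], [0.0, 364.8, 202.7], [0.0, 0.0, 1.0]] [[-0.286, 0.6, -0.748, 1.217], [0.958, 0.188, -0.216, 0.083], [0.011, -0.778, -0.628, 0.742], [0.0, 0.0, 0.0, 1.0]]
side [[424.6, 0.0, 323.9], [0.0, 424.6, 194.3], [0.0, 0.0, 1.0]] [[-0.849, -0.368, 0.38, -0.078], [-0.528, 0.559, -0.64, 0.765], [0.023, -0.743, -0.669, 1.01], [0.0, 0.0, 0.0, 1.0]]
0.1 [ 0.19527937 -0.64556133  0.23040914] [-8.27644219e-04  9.89229897e-01  1.46367647e-01 -1.95873779e-04]
```

View pics/scene1.png

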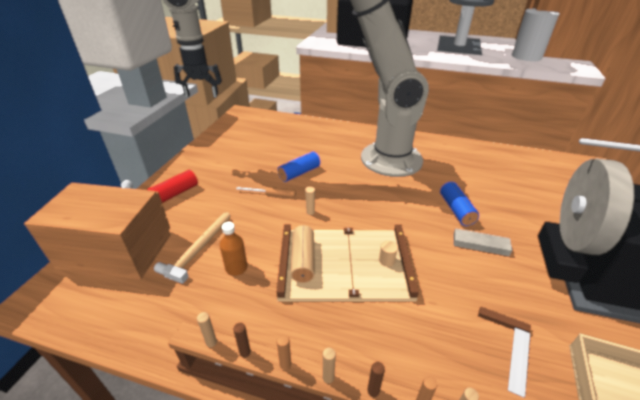

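View pics/side1.png

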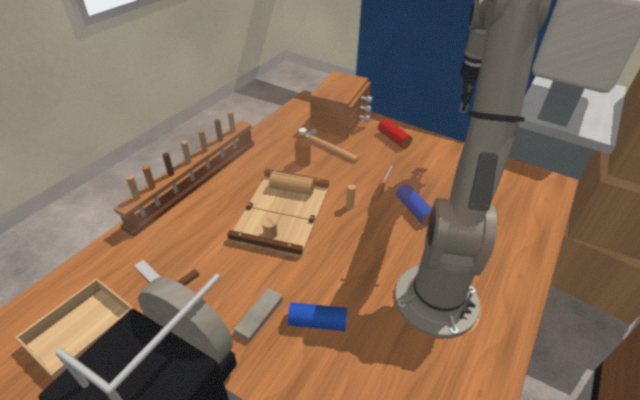

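The scene view shows the board with corners at about (285,226), (404,226), (417,300) and (280,299). The blank runs from (302,228) to (303,281), the line from (349,231) to (353,293), and the offcut is at (389,255). In the side view the blank is at (292,182), the line runs from (249,206) to (311,219), and the peg is at (351,197).

Run:
```python
from h import *
out=[]
for n,(x0,y0,x1,y1) in (('scene',(265,180,430,310)),('side',(220,160,365,260))):
    c=snap(n);im=c['img']
    cr=cv2.resize(im[y0:y1,x0:x1],(800,int(800*(y1-y0)/(x1-x0))),interpolation=cv2.INTER_CUBIC)[:,:,::-1]
    k=800/(x1-x0)
    for u in range(x0,x1,10): cv2.line(cr,(int((u-x0)*k),0),(int((u-x0)*k),5+5*(u%50==0)),(0,0,255),1)
    for v in range(y0,y1,10): cv2.line(cr,(0,int((v-y0)*k)),(5+5*(v%50==0),int((v-y0)*k)),(0,0,255),1)
    cr=cr[:600]
    cv2.imwrite(f'pics/{n}crop.png',cr);print(n,k,cr.shape)
    dark=(im.max(2)<110).astype(np.uint8);dark[:y0]=0;dark[y1:]=0;dark[:,:x0]=0;dark[:,x1:]=0
    N,L,S,C=cv2.connectedComponentsWithStats(dark)
    for i in range(1,N):
        if S[i,4]>8: print(S[i],C[i].round(1),onz(c,*C[i],.024).round(3))
```

```text
Traceback (most recent call last):
cv2.error: OpenCV(4.12.0) :-1: error: (-5:Bad argument) in function 'line'
> Overload resolution failed:
>  - Layout of the output array img is incompatible with cv::Mat
>  - Expected Ptr<cv::UMat> for argument 'img'
```

Run:
```python
from h import *
for n,(x0,y0,x1,y1) in (('scene',(265,185,430,308)),('side',(220,160,365,260))):
    c=snap(n);im=c['img']
    k=800/(x1-x0)
    cr=np.ascontiguousarray(cv2.resize(im[y0:y1,x0:x1],(800,int((y1-y0)*k)),interpolation=cv2.INTER_CUBIC)[:,:,::-1])
    for u in range(-(-x0//10)*10,x1,10): cv2.line(cr,(int((u-x0)*k),0),(int((u-x0)*k),6+8*(u%50==0)),(0,0,255),1)
    for v in range(-(-y0//10)*10,y1,10): cv2.line(cr,(0,int((v-y0)*k)),(6+8*(v%50==0),int((v-y0)*k)),(0,0,255),1)
    cv2.imwrite(f'pics/{n}crop.png',cr[:600]);print(n,k)
    dark=(im.max(2)<120).astype(np.uint8);dark[:y0]=0;dark[y1:]=0;dark[:,:x0]=0;dark[:,x1:]=0
    N,L,S,C=cv2.connectedComponentsWithStats(dark)
    for i in range(1,N):
        if S[i,4]>8: print(S[i],C[i].round(1),onz(c,*C[i],.024).round(3))
```

```text
scene 4.848484848484849
[345 231   7   3  15] [348.2 231.9] [ 0.469 -0.057  0.024]
[398 240  20  57 136] [406.4 273. ] [0.572 0.12  0.024]
[286 263   2   7  10] [286.3 265.4] [ 0.638 -0.18   0.024]
[278 285   7  12  42] [281.5 292.9] [ 0.722 -0.16   0.024]
[350 294   9   3  22] [353.6 295.1] [0.678 0.007 0.024]
side 5.517241379310345
[220 160  14  11  76] [224.2 163.3] [ 0.886 -0.121  0.024]
[299 160  10   4  18] [303.9 161.3] [ 0.644 -0.296  0.024]
[265 172   5   5  23] [267.  173.8] [ 0.715 -0.159  0.024]
[312 181  16   7  72] [320.2 184.1] [ 0.522 -0.218  0.024]
[271 185  13   5  21] [276.9 187.3] [ 0.64  -0.119  0.024]
[246 204   6   6  23] [248.7 206.7] [0.66  0.012 0.024]
[309 218   5   5  19] [311.2 219.9] [ 0.451 -0.05   0.024]
[ 228  227   75   33 1089] [265.  243.9] [0.513 0.113 0.024]
[356 232   9  28 117] [360.9 246.6] [ 0.261 -0.038  0.024]
```

View pics/scenecrop.png

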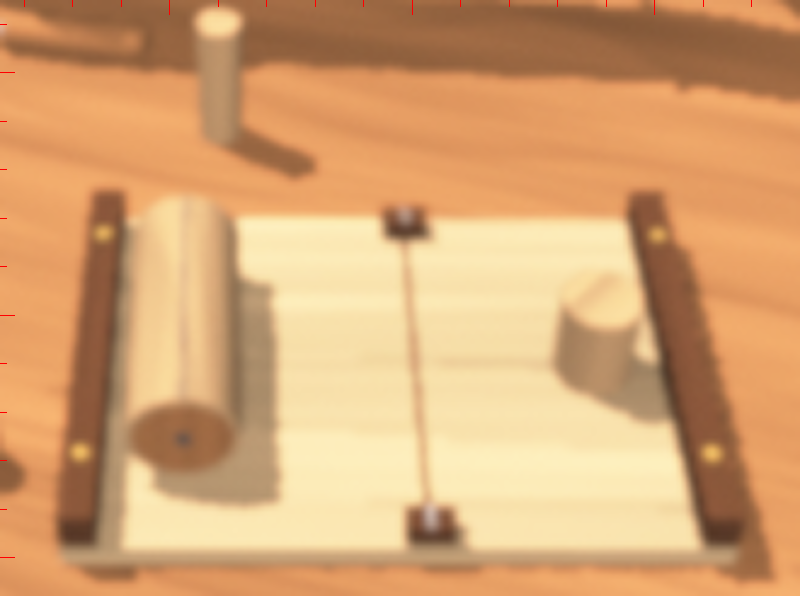

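View pics/sidecrop.png

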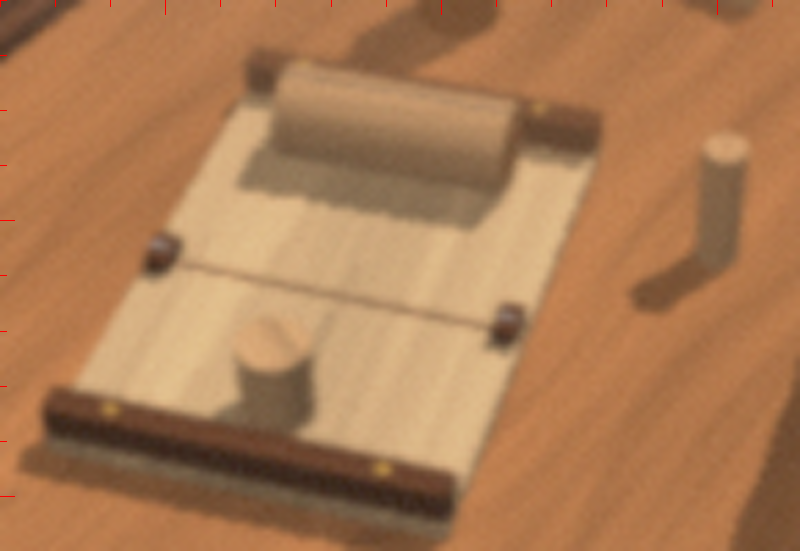

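The crops show the brass screws on the cleats at scene crop (104,232), (81,453), (657,234) and (712,453). The index blocks are at (405,216) and (431,517). The near face of the blank is centred at (183,438), and the top of its far end is at about (190,197).

Run:
```python
from h import *
S=snap('scene');D=snap('side')
s=lambda u,v,z:onz(S,265+u/4.8485,185+v/4.8485,z)
d=lambda u,v,z:onz(D,220+u/5.5172,160+v/5.5172,z)
P=lambda n,p:print(n,p.round(4))
for n,u in dict(cl1=(104,232),cl2=(81,453),cr1=(657,234),cr2=(712,453)).items():P(n,s(*u,.037))
for n,u in dict(c=(110,410),c2=(382,468),cb=(540,108)).items():P('side'+n,d(*u,.037))
a,b=s(405,238,.012),s(428,507,.012);P('lineA',a);P('lineB',b);print(np.degrees(np.arctan2(*(b-a)[1::-1])),np.linalg.norm(b-a))
a,b=d(178,264,.012),d(492,327,.012);P('lineB side',a);P('lineA side',b);print(np.degrees(np.arctan2(*(a-b)[1::-1])))
P('blank near end',s(183,438,.042))
# silhouette edges of blank: plane thru camera tangent to cylinder; give plane-edge points at z=.042
for n,l in dict(L=((135,225),(128,430)),R=((236,230),(237,425))).items():
    for p in l:P(n,s(*p,.042))
for n,l in dict(top=((290,62),(515,98)),bot=((275,150),(500,190))).items():
    for p in l:P('sd'+n,d(*p,.042))
P('peg top',s(218,20,.09));P('offcut top',s(600,300,.067));P('off side',d(275,343,.067));P('pegside',d(726,148,.09))
```

```text
cl1 [ 0.5372 -0.2179  0.037 ]
cl2 [ 0.691  -0.1711  0.037 ]
cr1 [0.4441 0.0867 0.037 ]
cr2 [0.5969 0.1337 0.037 ]
sidec [0.5937 0.133  0.037 ]
sidec2 [0.4416 0.0853 0.037 ]
sidecb [ 0.534 -0.221  0.037]
lineA [ 0.4648 -0.0562  0.012 ]
lineB [0.6528 0.0008 0.012 ]
16.88047385277346 0.1964927108165588
lineB side [0.6549 0.0011 0.012 ]
lineA side [ 0.4644 -0.0588  0.012 ]
17.451810654894484
blank near end [ 0.6706 -0.1237  0.042 ]
L [ 0.5313 -0.201   0.042 ]
L [ 0.6739 -0.1521  0.042 ]
R [ 0.5181 -0.1444  0.042 ]
R [ 0.6545 -0.1003  0.042 ]
sdtop [ 0.6928 -0.1652  0.042 ]
sdtop [ 0.5498 -0.2155  0.042 ]
sdbot [ 0.6476 -0.0897  0.042 ]
sdbot [ 0.5092 -0.1359  0.042 ]
peg top [ 0.3916 -0.1963  0.09  ]
offcut top [0.5368 0.064  0.067 ]
off side [0.5291 0.0634 0.067 ]
pegside [ 0.3874 -0.1974  0.09  ]
```

arm_command(
  commands=[0.531, -0.358, 0, 0, 0, -91, 1, 0.531, -0.358, 0, 0, 0, -91, 1, 0.531, -0.358, 0, 0, 0, -91, 1, 0.531, -0.358, 0, 0, 0, -91, 1, 0.531, -0.358, 0, 0, 0, -91, 1, 0.531, -0.358, 0, 0, 0, -91, 1, 0.531, -0.358, 0, 0, 0, -91, 1, 0.531, -0.358, 0, 0, 0, -91, 1],
)

```text
t: 1.15
eef_pos: [0.4492, -0.3345, 0.2316]
tool_rot: [0.0, 0.732, 0.682, -0.0]
contact_force: [0.7, -0.5, -0.3]
gripper_width: 1.003
grasp_force: 0.0
```

```bash
cat >> h.py <<'E'
from scipy.spatial.transform import Rotation as Ro
def go(p,yaw):
    "shift (tool axes) and turn to TCP p, tool x at world yaw deg, pointing down"
    o=get_obs();w=o['tool_rot'];R=Ro.from_quat([*w[1:],w[0]])
    a=np.radians(yaw);x=[np.cos(a),np.sin(a),0];y=[np.sin(a),-np.cos(a),0]
    T=Ro.from_matrix(np.array([x,y,[0,0,-1]]).T)
    print('t',round(o['t'],2),'pos',o['eef_pos'].round(4),'F',np.round(o['contact_force'],1))
    print('shift',R.inv().apply(np.array(p)-o['eef_pos']).round(4),'turn',np.degrees((R.inv()*T).as_rotvec()).round(2))
E
python3 - <<'E'
from h import *
go([.6,-.15,.18],107.6)
c=snap('scene');print('glue',onz(c,229,228,.15))
E
```

```text
t 1.15 pos [ 0.4492 -0.3345  0.2316] F [ 0.7 -0.5 -0.3]
shift [0.1947 0.1373 0.0516] turn [ 2.000e-02  4.000e-02 -2.167e+01]
glue [ 0.67112088 -0.30542131  0.15      ]
```

arm_command(
  commands=[0.195, 0.137, 0, 0, 0, -21.7, 1, 0.195, 0.137, 0, 0, 0, -21.7, 1, 0.195, 0.137, 0, 0, 0, -21.7, 1, 0.195, 0.137, 0, 0, 0, -21.7, 1, 0.195, 0.137, 0, 0, 0, -21.7, 1, 0.195, 0.137, 0.02, 0, 0, -21.7, 1, 0.195, 0.137, 0.02, 0, 0, -21.7, 1, 0.195, 0.137, 0.02, 0, 0, -21.7, 1],
)

```text
t: 2.0
eef_pos: [0.599, -0.1534, 0.211]
tool_rot: [-0.001, 0.593, 0.805, -0.001]
contact_force: [-0.1, 0.3, -0.1]
gripper_width: 0.999
grasp_force: 0.0
```

Run:
```python
from h import *
c=snap('wrist','w1.png');print(c['camera_matrix'].round(1).tolist(),c['pose'].round(3).tolist());go([.6,-.15,.18],107.6)
```

```text
[[309.7, 0.0, 321.1], [0.0, 309.7, 202.6], [0.0, 0.0, 1.0]] [[0.955, 0.284, 0.083, 0.579], [0.296, -0.915, -0.276, -0.084], [-0.002, 0.288, -0.958, 0.354], [0.0, 0.0, 0.0, 1.0]]
t 2.05 pos [ 0.5993 -0.1537  0.2116] F [ 0.  -0.5  0.8]
shift [0.0034 0.0018 0.0316] turn [-0.03  0.04 -0.45]
```

View pics/w1.png

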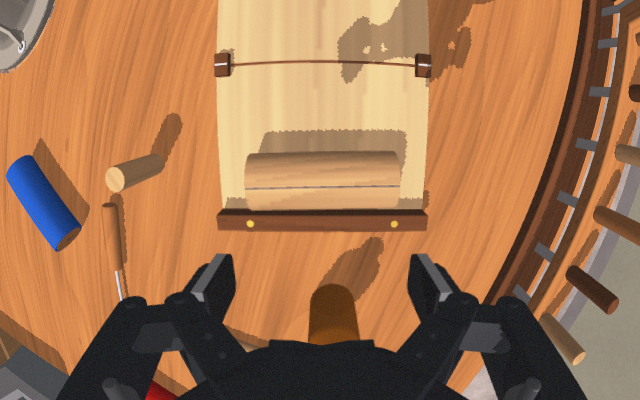

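The wrist view shows the blank's front edge from (247,155) to (398,151), its rear edge from (249,209) to (401,205), and its ends at x≈246 and x≈400. The line runs from (231,66) to (414,66), and the cleat is at row ~215.

```bash
cat >> h.py <<'E'
def fray(c,u,v):
    K=c['camera_matrix'];a=np.array([u-K[0,2],v-K[1,2]]);r=np.hypot(*a);th=r/K[0,0]
    d=np.r_[a/r*np.sin(th),np.cos(th)];T=c['pose'];return T[:3,3],T[:3,:3]@d
def fz(c,u,v,z):
    o,d=fray(c,u,v);return o+d*(z-o[2])/d[2]
def ang(a,b):return np.degrees(np.arctan2(b[1]-a[1],b[0]-a[0]))
LA=LB=None
def edge(c,p,q,sgn,yaw):
    "axis y (board frame) of the blank from one silhouette edge; sgn +1 front edge"
    a,b=fz(c,*p,.042),fz(c,*q,.042);ey=np.array([-np.sin(np.radians(yaw)),np.cos(np.radians(yaw)),0])
    o=c['pose'][:3,3];m=(a+b)/2;d=m-o;dy=d@ey;el=np.arctan2(-d[2],dy) # angle of view plane
    return ang(a,b),m-ey*sgn*.03/abs(np.sin(el)),m@ey-sgn*.03/abs(np.sin(el))
E
python3 - <<'E'
from h import *
c=snap('wrist')
la,lb=fz(c,231,66,.012),fz(c,414,66,.012);lm=fz(c,322,61.5,.012)
print('line',la,lb,lm,ang(la,lb),(la+lb)/2,np.linalg.norm(la-lb))
y=17.2
f=edge(c,(247,155),(398,151),1,y);r=edge(c,(249,209),(401,205),-1,y);print(f,r)
e1,e2=fz(c,246,187,.072),fz(c,400,184,.072);print(e1,e2,ang(e1,e2),np.linalg.norm(e1-e2),(e1+e2)/2)
a,b=fz(c,217,213,.037),fz(c,428,211,.037);print('cleat',ang(a,b),np.linalg.norm(a-b))
E
```

```text
line [ 0.4664983  -0.06092196  0.012     ] [ 6.61039303e-01 -5.82341369e-04  1.20000000e-02] [ 0.56296991 -0.03034688  0.012     ] 17.23200829320709 [ 0.5637688  -0.03075215  0.012     ] 0.20368374789950014
(np.float64(18.73497871195451), array([ 0.60092485, -0.15167132,  0.042     ]), np.float64(-0.32258664618323596)) (np.float64(18.754930325575426), array([ 0.60260828, -0.14774639,  0.042     ]), np.float64(-0.31933504628217796))
[ 0.53049391 -0.17198676  0.072     ] [ 0.67042482 -0.12560499  0.072     ] 18.338393669917497 0.14741753335611085 [ 0.60045937 -0.14879587  0.072     ]
cleat 17.74895432380381 0.23733616997522766
```

Run:
```python
from h import *
go([.604,-.1585,.064],108.6)
```

```text
t 2.1 pos [ 0.5995 -0.1538  0.212 ] F [ 0.6 -0.9 -0. ]
shift [-0.0057  0.0029  0.148 ] turn [ 0.01  0.05 -1.46]
```

arm_command(
  commands=[-0.006, 0.003, 0.05, 0, 0, -1.5, 1, -0.006, 0.003, 0.1, 0, 0, -1.5, 1, -0.006, 0.003, 0.13, 0, 0, -1.5, 1, -0.006, 0.003, 0.147, 0, 0, -1.5, 1, -0.006, 0.003, 0.149, 0, 0, -1.5, 1, -0.006, 0.003, 0.151, 0, 0, -1.5, 1],
)

```text
t: 2.7
eef_pos: [0.6056, -0.1575, 0.0618]
tool_rot: [0.001, 0.583, 0.813, 0.0]
contact_force: [0.3, -0.0, 0.5]
gripper_width: 1.003
grasp_force: 0.0
```

arm_command(
  commands=[0, 0, 0.002, 0, 0, 0, 1, 0, 0, 0.003, 0, 0, 0, 1, 0, 0, 0.003, 0, 0, 0, 1],
)

```text
t: 3.0
eef_pos: [0.6055, -0.1572, 0.0588]
tool_rot: [0.001, 0.582, 0.813, 0.0]
contact_force: [-0.3, -1.0, 3.4]
gripper_width: 1.001
grasp_force: 1.7
```

arm_command(
  commands=[0, 0, 0.001, 0, 0, 0, 1, 0.006, 0, 0.001, 0, 0, 0, 1, 0.014, 0, 0.001, 0, 0, 0, 1, 0.022, 0, 0.001, 0, 0, 0, 1, 0.029, 0, 0.001, 0, 0, 0, 1, 0.034, 0, 0.001, 0, 0, 0, 1, 0.036, 0, 0.001, 0, 0, 0, 1, 0.036, 0, 0.001, 0, 0, 0, 1],
)

```text
t: 3.8
eef_pos: [0.5942, -0.1227, 0.0586]
tool_rot: [0.002, 0.582, 0.813, 0.0]
contact_force: [-1.9, -1.0, 11.7]
gripper_width: 1.001
grasp_force: 6.2
```

Run:
```python
from h import *
snap('wrist','w2.png')
```

```text
(no output)
```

View pics/w2.png

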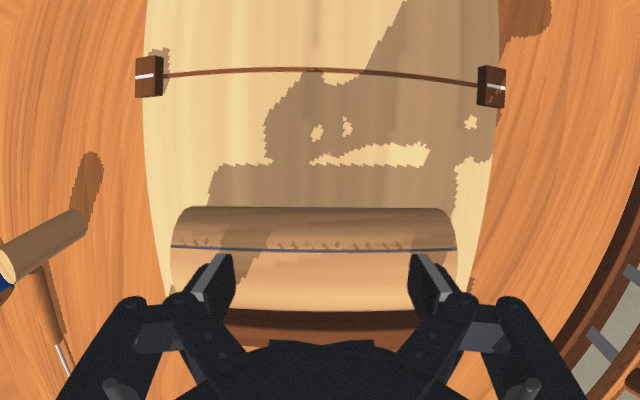

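The picture shows the seam now ahead of the fingertips, from (172,246) to (456,248), so the blank rolled without sliding. The line is at rows 70–86. I'll continue with lift-and-stroke cycles.

arm_command(
  commands=[0, 0, -0.007, 0, 0, 0, 1, -0.018, 0, -0.007, 0, 0, 0, 1, -0.018, 0, 0, 0, 0, 0, 1, -0.012, 0, 0, 0, 0, 0, 1, -0.003, 0, 0, 0, 0, 0.2, 1, 0.007, 0, 0, 0, 0, 0.4, 1, 0.015, 0, 0, 0, 0, 0.4, 1, 0.018, 0, 0, 0, 0, 0.4, 1],
)

```text
t: 4.65
eef_pos: [0.588, -0.1065, 0.0586]
tool_rot: [0.001, 0.585, 0.811, -0.0]
contact_force: [-6.7, -2.1, 23.2]
gripper_width: 1.002
grasp_force: 11.4
```

Run:
```python
from h import *
snap('wrist','w3.png');go([.6,-.15,.06],107.2)
```

```text
t 4.7 pos [ 0.588  -0.1062  0.0585] F [-6.7 -1.3 24.9]
shift [-0.0453 -0.0024 -0.0013] turn [0.07 0.14 1.22]
```

View pics/w3.png

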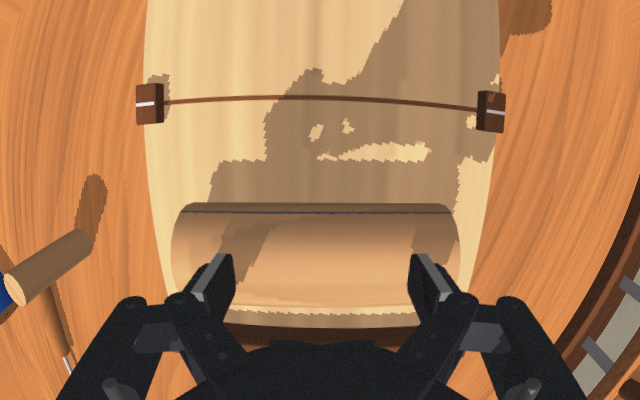

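The seam rolled forward again, to the front edge at row 212, and the line moved to about row 100. I'll carry on with slightly less press.

arm_command(
  commands=[0, 0, -0.007, 0, 0, 0, 1, -0.018, 0, -0.007, 0, 0, 0, 1, -0.018, 0, -0.001, 0, 0, 0, 1, -0.012, 0, -0.001, 0, 0, 0, 1, -0.003, 0, -0.001, 0, 0, 0.2, 1, 0.007, 0, -0.001, 0, 0, 0.4, 1, 0.015, 0, -0.001, 0, 0, 0.4, 1, 0.018, 0, -0.001, 0, 0, 0.4, 1],
)

```text
t: 5.5
eef_pos: [0.5813, -0.0884, 0.0587]
tool_rot: [0.001, 0.588, 0.809, -0.001]
contact_force: [-6.7, -1.7, 20.8]
gripper_width: 1.002
grasp_force: 10.2
```

arm_command(
  commands=[0, 0, -0.007, 0, 0, 0, 1, -0.018, 0, -0.007, 0, 0, 0, 1, -0.018, 0, 0, 0, 0, 0, 1, -0.012, 0, 0, 0, 0, 0, 1, -0.003, 0, 0, 0, 0, 0.2, 1, 0.007, 0, 0, 0, 0, 0.4, 1, 0.015, 0, 0, 0, 0, 0.4, 1, 0.018, 0, 0, 0, 0, 0.4, 1],
)

```text
t: 6.3
eef_pos: [0.5754, -0.0709, 0.0586]
tool_rot: [0.0, 0.59, 0.807, -0.001]
contact_force: [-6.9, -3.1, 23.4]
gripper_width: 0.998
grasp_force: 11.4
```

Run:
```python
from h import *
snap('wrist','w4.png');go([.6,-.15,.06],107.2)
```

```text
t 6.35 pos [ 0.5754 -0.0707  0.0586] F [-6.9 -1.8 24. ]
shift [-0.0831 -0.0005 -0.0013] turn [-0.03  0.06  0.43]
```

View pics/w4.png

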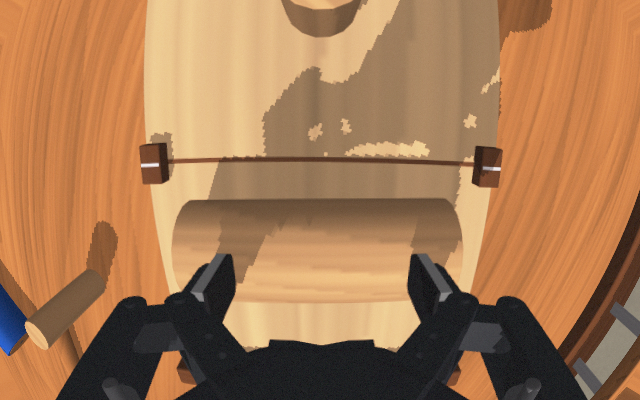

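The line runs from (168,161) to (473,163). The blank's front edge runs from (195,200) to (442,198), and its rear edge is at row ~301. I'll measure the remainder.

```bash
cat >> h.py <<'E'
def meas(l1,l2,f1,f2,r1=None,r2=None):
    c=snap('wrist');a,b=fz(c,*l1,.012),fz(c,*l2,.012);m=(a+b)/2;y=ang(a,b)
    ex=np.array([np.cos(np.radians(y)),np.sin(np.radians(y)),0]);ey=np.array([-ex[1],ex[0],0])
    print('line',m.round(4),y.round(2),np.linalg.norm(b-a).round(4))
    for p,q,s in ((f1,f2,1),(r1,r2,-1)):
        if p:
            A,C,_=edge(c,p,q,s,y);print('blank ang',A.round(2),C.round(4),'to go',((m-C)@ey).round(4))
E
python3 - <<'E'
from h import *
meas((168,161),(473,163),(195,200),(442,198),(240,301),(400,300))
c=snap('wrist')
import cv2
g=cv2.cvtColor(c['img'],cv2.COLOR_RGB2GRAY).astype(float)
for u in (195,230,250,300,320,350,400,440): 
    col=cv2.GaussianBlur(g,(5,3),0)[:,u]; d=np.diff(col)
    print(u,[ (i+145,round(d[i+145])) for i in np.argsort(-abs(d[145:330]))[:7]])
E
```

```text
line [ 0.5625 -0.0288  0.012 ] 17.26 0.2046
blank ang 18.14 [ 0.5758 -0.0755  0.042 ] to go 0.0485
blank ang 18.18 [ 0.5768 -0.074   0.042 ] to go 0.0474
195 [(np.int64(199), -53), (np.int64(162), 51), (np.int64(157), -40), (np.int64(158), -34), (np.int64(198), -33), (np.int64(272), -31), (np.int64(271), -30)]
230 [(np.int64(157), -44), (np.int64(156), -42), (np.int64(253), -29), (np.int64(161), 26), (np.int64(303), 24), (np.int64(302), 24), (np.int64(158), -23)]
250 [(np.int64(156), -52), (np.int64(155), -35), (np.int64(157), -31), (np.int64(161), 25), (np.int64(265), 22), (np.int64(198), -21), (np.int64(160), 20)]
300 [(np.int64(161), 28), (np.int64(156), -25), (np.int64(160), 21), (np.int64(155), -19), (np.int64(198), -17), (np.int64(157), -14), (np.int64(197), -14)]
320 [(np.int64(156), -29), (np.int64(161), 25), (np.int64(160), 18), (np.int64(157), -17), (np.int64(198), -15), (np.int64(197), -15), (np.int64(155), -14)]
350 [(np.int64(156), -35), (np.int64(155), -31), (np.int64(161), 24), (np.int64(157), -23), (np.int64(162), 21), (np.int64(148), 20), (np.int64(154), -20)]
400 [(np.int64(163), 30), (np.int64(158), -29), (np.int64(162), 27), (np.int64(197), -24), (np.int64(154), -23), (np.int64(153), -22), (np.int64(157), -21)]
440 [(np.int64(301), -36), (np.int64(160), -32), (np.int64(164), 31), (np.int64(300), -30), (np.int64(265), -29), (np.int64(159), -29), (np.int64(264), -29)]
```

arm_command(
  commands=[0, 0, -0.007, 0, 0, 0, 1, -0.018, 0, -0.007, 0, 0, 0, 1, -0.018, 0, 0, 0, 0, 0, 1, -0.012, 0, 0, 0, 0, 0, 1, -0.003, 0, 0, 0, 0, 0.2, 1, 0.007, 0, 0, 0, 0, 0.4, 1, 0.015, 0, 0, 0, 0, 0.5, 1, 0.018, 0, 0, 0, 0, 0.5, 1],
)

```text
t: 7.25
eef_pos: [0.5697, -0.0534, 0.0586]
tool_rot: [0.0, 0.594, 0.805, -0.001]
contact_force: [-8.2, -3.2, 25.2]
gripper_width: 1.0
grasp_force: 12.5
```

arm_command(
  commands=[0, 0, -0.007, 0, 0, 0, 1, -0.018, 0, -0.007, 0, 0, 0, 1, -0.018, 0, 0, 0, 0, 0, 1, -0.012, 0, 0, 0, 0, 0, 1, -0.003, 0, 0, 0, 0, 0.1, 1, 0.007, 0, 0, 0, 0, 0.3, 1, 0.014, 0, 0, 0, 0, 0.3, 1, 0.014, 0, 0, 0, 0, 0.3, 1],
)

```text
t: 8.05
eef_pos: [0.5651, -0.0395, 0.0586]
tool_rot: [-0.0, 0.596, 0.803, -0.001]
contact_force: [-9.7, -3.1, 27.0]
gripper_width: 1.001
grasp_force: 13.5
```

arm_command(
  commands=[0, 0, -0.007, 0, 0, 0, 1, -0.02, 0, -0.03, 0, 0, 0, 1, -0.06, 0, -0.07, 0, 0, 0, 1, -0.1, 0, -0.1, 0, 0, 0, 1, -0.1, 0, -0.1, 0, 0, 0, 1],
)

```text
t: 8.55
eef_pos: [0.5975, -0.1425, 0.1597]
tool_rot: [0.003, 0.599, 0.8, 0.0]
contact_force: [-0.2, -0.7, -0.3]
gripper_width: 1.004
grasp_force: 0.0
```

Run:
```python
from h import *
snap('wrist','w5.png');go([.6,-.15,.06],107.2)
```

```text
t 8.6 pos [ 0.5965 -0.1406  0.1585] F [ 0.2 -1.2  0.9]
shift [-0.0098  0.0004  0.0985] turn [ 0.15  0.15 -0.76]
```

View pics/w5.png

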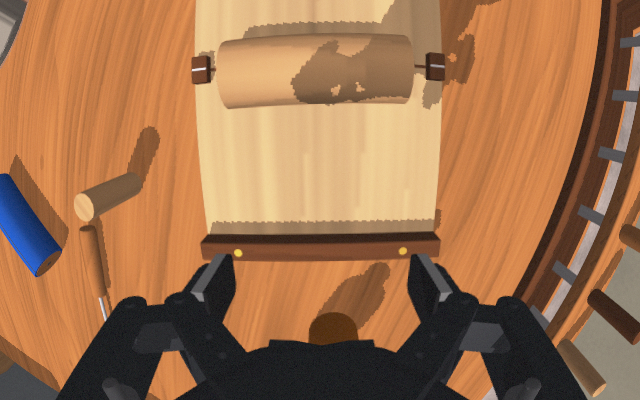

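The blank now lies close to the line. The stubs of the line are at (213,70) and (420,67), the front edge runs from about (222,42) to (408,37), and the rear edge from (226,109) to (408,103). I'll take exact edges from gradients.

```bash
cat > m.py <<'E'
from h import *
def sub(col,lo,hi,s):
    d=s*np.diff(col)[lo:hi];i=int(d.argmax());w=np.clip(d[max(i-2,0):i+3],0,None)
    return lo+(w*np.arange(max(i-2,0),max(i-2,0)+len(w))).sum()/w.sum()+.5
def run(ls,fr,re,lr,frr,rr):
    c=snap('wrist');g=cv2.GaussianBlur(cv2.cvtColor(c['img'],cv2.COLOR_RGB2GRAY),(5,3),0).astype(float)
    L=[]
    for u in ls:
        s=g[lr[0]:lr[1],u];w=np.clip(np.median(s)-s-8,0,None);L.append((u,lr[0]+(w*np.arange(len(s))).sum()/w.sum()))
    print('line px',np.round(L,1).tolist())
    P=[fz(c,*p,.012) for p in L];n=len(P)//2;a,b=np.mean(P[:n],0),np.mean(P[n:],0)
    y=17.2;r=np.radians(y);ex=np.array([np.cos(r),np.sin(r),0]);ey=np.array([-ex[1],ex[0],0])
    print('line ang',ang(a,b).round(2),'y',(a@ey).round(4),(b@ey).round(4));m=(a@ey+b@ey)/2
    for us,rg,sg in ((fr,frr,1),(re,rr,-1)):
        px=[(u,sub(g[:,u],*rg,1 if sg<0 else -1)) for u in us]
        Q=np.array([fz(c,*p,.042) for p in px]);k=np.polyfit(Q@ex,Q@ey,1)
        mm=Q.mean(0)-c['pose'][:3,3];el=np.arctan2(-mm[2],mm@ey)
        print('px',np.round(px,1).tolist(),'ang rel17.2',np.degrees(np.arctan(k[0])).round(2),'to go',(m-(Q@ey).mean()+sg*.03/np.sin(el)).round(4))
E
python3 - <<'E'
from m import *
run((211,212,213,419,420,421),(232,250,270,380,390,400),(232,250,270,370,390,400),(60,80),(28,50),(96,116))
E
```

```text
line px [[211.0, 71.3], [212.0, 71.2], [213.0, 71.0], [419.0, 68.2], [420.0, 68.3], [421.0, 68.4]]
line ang 17.01 y -0.1938 -0.1944
px [[232.0, 41.4], [250.0, 29.0], [270.0, 37.1], [380.0, 35.3], [390.0, 35.9], [400.0, 36.4]] ang rel17.2 -0.79 to go 0.008
px [[232.0, 110.9], [250.0, 109.6], [270.0, 108.0], [370.0, 105.6], [390.0, 105.8], [400.0, 106.0]] ang rel17.2 0.73 to go 0.0095
```

Run:
```python
from m import *
run((211,212,213,419,420,421),(225,232,240,262,280,380,390,400,405),(230,240,280,300,340,360,400,408),(62,78),(33,48),(98,116))
```

```text
line px [[211.0, 74.2], [212.0, 74.2], [213.0, 74.1], [419.0, 71.6], [420.0, 71.6], [421.0, 71.8]]
line ang 17.05 y -0.1938 -0.1943
px [[225.0, 46.0], [232.0, 44.6], [240.0, 43.6], [262.0, 41.2], [280.0, 39.6], [380.0, 38.9], [390.0, 39.3], [400.0, 39.9], [405.0, 40.4]] ang rel17.2 0.77 to go 0.0097
px [[230.0, 114.6], [240.0, 114.1], [280.0, 111.6], [300.0, 110.5], [340.0, 109.3], [360.0, 109.8], [400.0, 110.1], [408.0, 102.6]] ang rel17.2 1.98 to go 0.0087
```

Run:
```python
from h import *
go([.5681,-.0463,.066],108.6)
```

```text
t 8.7 pos [ 0.5943 -0.1359  0.1558] F [-0.4  0.6 -0.7]
shift [0.0932 0.0009 0.09  ] turn [-0.08 -0.1  -1.84]
```

arm_command(
  commands=[0.04, 0.001, 0.02, 0, 0, -1.8, 1, 0.07, 0.001, 0.05, 0, 0, -1.8, 1, 0.093, 0.001, 0.08, 0, 0, -1.8, 1, 0.093, 0.001, 0.092, 0, 0, -1.8, 1, 0.093, 0.001, 0.092, 0, 0, -1.8, 1],
)

```text
t: 9.2
eef_pos: [0.5661, -0.0451, 0.0621]
tool_rot: [-0.003, 0.582, 0.813, -0.001]
contact_force: [0.2, -0.5, -1.0]
gripper_width: 1.0
grasp_force: 0.0
```

Run:
```python
from m import *
go([.5681,-.0463,.0575],108.6)
```

```text
t 9.2 pos [ 0.5661 -0.0451  0.0621] F [ 0.2 -0.5 -1. ]
shift [-0.0018  0.0016  0.0046] turn [-0.34 -0.18  0.22]
```

arm_command(
  commands=[-0.001, 0, 0, 0, 0, 0, 1, -0.001, 0, 0.003, 0, 0, 0, 1, -0.001, 0, 0.005, 0, 0, 0, 1],
)

```text
t: 9.5
eef_pos: [0.5703, -0.0493, 0.0609]
tool_rot: [0.001, 0.584, 0.812, 0.0]
contact_force: [0.1, -0.1, -0.5]
gripper_width: 1.0
grasp_force: 0.0
```

arm_command(
  commands=[0.003, 0, 0, 0, 0, 0, 1, 0.003, 0, 0.002, 0, 0, 0, 1, 0.003, 0, 0.0032, 0, 0, 0, 1, 0.003, 0, 0.0032, 0, 0, 0, 1],
)

```text
t: 9.9
eef_pos: [0.5693, -0.0462, 0.0586]
tool_rot: [0.001, 0.584, 0.812, -0.0]
contact_force: [-3.6, -0.8, 12.7]
gripper_width: 0.997
grasp_force: 5.9
```

arm_command(
  commands=[0.003, 0, 0.001, 0, 0, 0.4, 1, 0.007, 0, 0.001, 0, 0, 0.9, 1, 0.011, 0, 0.001, 0, 0, 1.4, 1, 0.015, 0, 0.001, 0, 0, 1.9, 1, 0.018, 0, 0.001, 0, 0, 2.4, 1, 0.0185, 0, 0.001, 0, 0, 2.4, 1, 0.0185, 0, 0.001, 0, 0, 2.4, 1],
)

```text
t: 10.6
eef_pos: [0.564, -0.0281, 0.0587]
tool_rot: [0.002, 0.6, 0.8, 0.0]
contact_force: [-4.3, -1.7, 19.5]
gripper_width: 1.004
grasp_force: 10.0
```

arm_command(
  commands=[0, 0, -0.003, 0, 0, 0, 1, 0, 0, -0.007, 0, 0, 0, 1, -0.02, 0, -0.03, 0, 0, 0, 1, -0.06, 0, -0.07, 0, 0, 0, 1, -0.09, 0, -0.09, 0, 0, 0, 1, -0.1, 0, -0.1, 0, 0, 0, 1, -0.1, 0, -0.1, 0, 0, 0, 1, -0.1, 0, -0.1, 0, 0, 0, 1],
)

```text
t: 11.4
eef_pos: [0.5897, -0.1228, 0.1551]
tool_rot: [-0.001, 0.6, 0.8, -0.0]
contact_force: [0.2, 0.6, -0.1]
gripper_width: 0.999
grasp_force: 0.0
```

Run:
```python
from m import *
snap('wrist','w6.png');go([.6,-.15,.06],107.2)
```

```text
t 11.45 pos [ 0.5895 -0.1221  0.1548] F [-0.6  0.4 -0.2]
shift [-0.0299  0.0025  0.0947] turn [-0.1  -0.11 -0.89]
```

View pics/w6.png

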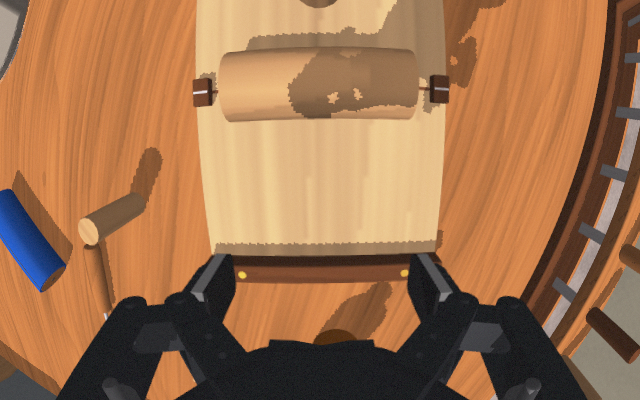

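The line stubs are at (215,93) and (424,88). The blank's front edge is at rows ~48–53 and its rear edge at ~118–122.

Run:
```python
from m import *
run((214,215,216,422,423,424),(230,240,245,380,390,400,410),(235,250,265,380,395,405),(82,100),(42,60),(108,128))
# blank ends along the line, at row ~85
c=snap('wrist');g=c['img'].astype(int)
for r in (80,85):print([(u,g[r,u].tolist()) for u in list(range(213,226,2))+list(range(410,426,2))])
```

```text
line px [[214.0, 92.1], [215.0, 92.0], [216.0, 92.0], [422.0, 89.0], [423.0, 89.6], [424.0, 89.9]]
line ang 16.92 y -0.1941 -0.1951
px [[230.0, 52.1], [240.0, 51.2], [245.0, 50.3], [380.0, 48.0], [390.0, 48.3], [400.0, 49.2], [410.0, 50.3]] ang rel17.2 -0.3 to go -0.0002
px [[235.0, 122.5], [250.0, 121.8], [265.0, 121.1], [380.0, 119.8], [395.0, 120.0], [405.0, 120.6]] ang rel17.2 -0.2 to go -0.0002
[(213, [158, 123, 91]), (215, [163, 128, 96]), (217, [232, 195, 140]), (219, [223, 169, 116]), (221, [224, 171, 116]), (223, [224, 170, 117]), (225, [225, 173, 119]), (410, [156, 118, 83]), (412, [155, 116, 82]), (414, [154, 115, 80]), (416, [154, 116, 80]), (418, [156, 118, 79]), (420, [213, 167, 123]), (422, [226, 184, 134]), (424, [227, 185, 134])]
[(213, [161, 126, 96]), (215, [163, 129, 96]), (217, [233, 193, 140]), (219, [226, 174, 118]), (221, [228, 177, 122]), (223, [228, 176, 121]), (225, [228, 173, 119]), (410, [153, 114, 78]), (412, [155, 116, 81]), (414, [153, 114, 80]), (416, [155, 113, 80]), (418, [155, 117, 82]), (420, [220, 174, 126]), (422, [226, 185, 133]), (424, [228, 185, 133])]
```

```bash
python3 -c "
from h import *
print(hand_in())"
```

```text
the job is handed in; nothing more can be done
None
```

I rolled the blank onto the line in seven fingertip strokes on its top and handed the job in at about 11.5 s; the last wrist-camera measurement put its middle within about 0.2 mm of the line and parallel to it within about 0.1°, with the arm clear and nothing else disturbed.

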